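# Fit the sprung retaining bar across a tin rack

### The arm

A 7-joint arm with a two-finger parallel gripper is mounted at the origin on a cart in front of the work surface, level with it; the furniture and walls round the work are solid. World frame = base frame: x ahead of the robot, y to its left, z up, the work surface at z = 0. Lengths are in m, angles in rad, forces in N, time in s.
With the tool pointing down it reaches from about 0.425 to 0.875 m from the base axis. Payload 4.7 kg.
Tool frame: the origin (TCP) lies on the centre line of the jaws, within the pads' length; the fingertips stand 14 mm ahead of it and the grasp point (between the pads) lies 5 mm behind it; z points along the fingers, y is the direction in which the jaws open and shut (so a half turn about z gives the same grasp; the last joint's range is limited). The gripper opens to 87 mm and grips with 3 to 60 N. Pads are 19 mm wide; open, the fingers measure 117 mm over their backs; the gripper's body (75 mm by 190 mm) begins 51 mm behind the grasp point.
Start: joints at [-1.184, 0.321, -0.07, 1.45, 0.023, 1.371, -0.057], TCP at [0.237, 0.605, 0.237] pointing down, gripper open.
Joint ranges: [-2.86, 2.86], [-0.3, 2.09], [-1.38, 1.24], [0.06, 2.45], [-1.56, 4.7], [0.09, 2.05], [-2.69, 2.69]. Speed limits (rad/s): [2.57, 2.57, 3.14, 3.14, 3.14, 3.14, 3.14].

### API

Orientations are given as a unit quaternion [w, x, y, z].
In Python, from plant import * gives the robot as it stands. The module is installed in compiled form; this text tells all that it offers.
- The arm moves only by the tool step_arm, never from a script. Its argument "motion" is a list of rows, each a list of 7 numbers: the shift along the tool's x, y, z in cm, then the turn, a rotation vector about the tool's x, y, z in units of 5 degrees (1.0 is 5 degrees), then the opening, from 0 (shut) to 1 (fully open). A call has 1 to 5 rows; each row shifts and turns the pose as measured when the row begins, along the tool's axes as they then stand; what a row does not reach is not made up. A row lasts 1/12 s, in which the tool goes at most 41.7 mm and 7.16 degrees, less where a joint would pass 70% of its speed; a pose out of reach is approached as far as the arm can. A call is refused whole if a number of a shift passes 4.17 or a number of a turn 1, either way. A call with a gripper value outside its range is refused whole. The fingers move at their own pace and stop on an object; the grip force is fixed at half the most. Time passes only in rows, so rows that do not move let the fingers close. It gives the time, the measured TCP pose, the force and the opening at its end, in the units of the state.
- observe(): the state, without advancing time (a new reading comes with each control period).
- snapshot(name): name is "side" or "top" or "wrist"; returns (picture, depth): 420x560x3 uint8, blue, green, red; 420x560 float32, m along the optical axis (not along the pixel's ray), 0 where there is no reading.
- get_calibration(name): a dict with "K" (3x3 intrinsics, pixels), "eye" and "orientation" of the camera in the world; the wrist camera has in their place "mount" (4x4, takes a point from camera to tool coordinates, whose origin is the TCP and whose axes are the flange's). Camera axes: x right, y down, z forward; pixel columns grow to the right and rows downward; lengths in m; the calibration is good to about 2 mm. A picture is of the moment at which its call begins: read the wrist's pose just before it. get_calibration takes no time and is no camera call.
- sign_off(): hands the job in, once; it reports no verdict.
The state is a dict: "clock": time; "joint_positions": joint angles; "dq": joint speeds; "effort": joint torques, N m; "position": TCP position; "tool_rot": TCP orientation; "wrist_force": force on the tool from outside, world axes, zero at the start; "wrist_torque": the same for the moment, N m; "width": finger opening in m.
Only numpy, scipy, OpenCV 4.12 (cv2) and the standard library are available. Lean on these libraries where they do the work, as an engineer would, in place of code of your own. Each camera call takes 0.05 s, during which the arm holds its last target.

### The job

Fit the retaining bar across the front of the tin rack: take the longer of the two sprung bars by its finger tabs, squeeze the tabs together so that its end pins draw in, lower it level between the rack's end walls in front of the tins, and let the pins spring out into the two recesses. Leave it sitting level in both recesses with the tabs on top, and leave the shorter bar where it lies.

Things in the scene. Friction and masses are not known exactly. Their poses are not given: they have to be found in the camera images.
- tin_rack: Fixed wooden rack, 95 mm high, 3 tins. Origin: on worktop, mid rack; open front -x, y from end wall to end wall. Wall inner faces at y = +-105 mm; in each a blind recess 11 deep, 40 wide (x -62 to -22), 28 high (z 52 to 80, closed on top). Tins (to 84 mm high) start at x = -10. Seated, the long bar's origin is about x -42 (-56 to -28), y 0, z 46 mm (37 to 55): its springs hold it wherever the pins enter.
- long_bar: The longer sprung bar, 240 mm over its pins along y, 0.18 kg, lying tabs up; ends alike. Origin: centre of underside. Hub 90 (y) x 32 x 24 high; 10 mm pins, axis at z 20. Two upright tabs, z 24 to 66 mm, 22 wide (x), 60 mm apart over outer faces (y = +-30). Squeezing the tabs (3 N, rising to 7 N) draws the pins in, up to 20 mm each: 20 mm over tabs, 200 over pins. They spring back when let go.
- long_bar_left_pin (a joint): How far each pin of the long bar (and its tab) is drawn in, in m; both move together: 0 free, 0.020 fully squeezed; about 0.004 when the pins press on the bottoms of both recesses.
- short_bar: Bystander, not to be moved: a shorter sprung bar, 170 mm over its pins, too short for the rack; same hub, tabs and frame as the long bar.

How it is judged:
By the outcome, as a careful person would: the job done as asked, in the order asked, and still so for the second after the job is handed in, with the robot touching nothing.
It also fails if it takes over 35 s, if anything falls off the work surface, if the arm or the gripper's body presses on something with over 40 N, if the wrist force passes 120 N, or if a joint passes its speed limit or range.

## Working session

There is one attempt and no reset: what is moved stays moved. The work goes in short steps, Python scripts to look and compute and a tool call to move; the robot and the scene stay as the last step left them, time stands still between calls to the robot, and variables do not carry over. Pictures are saved under pics/ and viewed, and the job is handed in when it is done.

Besides the shell and the picture viewer there is one more tool, called after ">>>" by a JSON object that holds its "api" and its "payload", one argument or row to a line. step_arm: Moves the arm, as the interface text tells. Its arguments: {"type":"object","properties":{"motion":{"type":"array"}},"required":["motion"]}

```bash
mkdir -p pics; python3 - <<'E'
from plant import *
import cv2,numpy as np
s=observe();print(s)
for n in ("top","side"):
    p,d=snapshot(n);cv2.imwrite(f"pics/{n}0.png",p);np.savez(f"{n}0.npz",p=p,d=d);print(n,get_calibration(n))
print(get_calibration("wrist"))
E
```

```text
{'clock': 0.0, 'joint_positions': array([-1.18389062,  0.32184756, -0.07006263,  1.45167118,  0.02261173,
        1.37081508, -0.0569111 ]), 'dq': array([-0.00025207, -0.00196918, -0.00038229,  0.00123239, -0.00051943,
        0.00068203, -0.00041086]), 'effort': array([-6.13786688e-05, -4.91290069e+01, -4.03837077e-01, -3.12521124e+01,
       -6.36851834e-02,  4.37316787e-02,  1.98548432e-04]), 'position': array([0.23661772, 0.60483061, 0.2354473 ]), 'tool_rot': array([-1.23070221e-04,  1.85324812e-01,  9.82676833e-01, -9.69507345e-04]), 'wrist_force': array([ 0.17776662, -0.27374474, -0.0898269 ]), 'wrist_torque': array([ 0.00190518, -0.01814905,  0.0132001 ]), 'width': 0.08666691218636052}
top {'K': array([[505.92640776,   0.        , 281.20100598],
       [  0.        , 505.92640776, 211.90126656],
       [  0.        ,   0.        ,   1.        ]]), 'eye': array([0.29087847, 0.01870413, 1.17889614]), 'orientation': array([ 0.05240756, -0.69990812,  0.70921158, -0.06634009])}
side {'K': array([[446.47573321,   0.        , 274.15981573],
       [  0.        , 446.47573321, 208.84301526],
       [  0.        ,   0.        ,   1.        ]]), 'eye': array([ 0.01367526, -0.68629245,  0.43921313]), 'orientation': array([-0.50458727,  0.81300458, -0.24275298,  0.1596441 ])}
{'K': array([[357.29932544,   0.        , 281.69092705],
       [  0.        , 357.29932544, 208.39168265],
       [  0.        ,   0.        ,   1.        ]]), 'mount': array([[-2.40001486e-03, -9.61563066e-01, -2.74573687e-01,
         7.62666672e-02],
       [ 9.99997069e-01, -2.21976879e-03, -9.67172601e-04,
        -1.17118700e-03],
       [ 3.20507351e-04, -2.74575204e-01,  9.61565575e-01,
        -1.48022365e-01],
       [ 0.00000000e+00,  0.00000000e+00,  0.00000000e+00,
         1.00000000e+00]])}
```

View pics/top0.png

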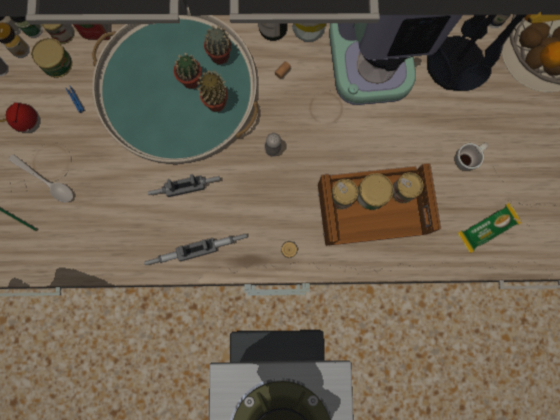

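View pics/side0.png

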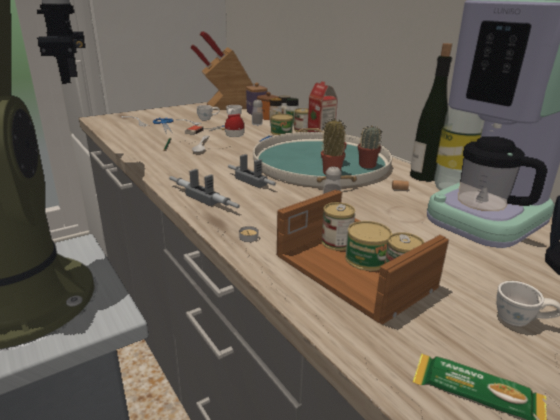

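The top view shows the long bar at about (197,249), pins from (147,262) to (247,236), and the short bar at (185,186). The rack is around (380,205), its open front facing down the image, towards the robot. I'll measure with enlarged crops.

```bash
cat > h.py <<'E'
import numpy as np,cv2
from scipy.spatial.transform import Rotation as R
from plant import *
def q2R(q): return R.from_quat([q[1],q[2],q[3],q[0]]).as_matrix()
def cam(n,pose=None):
    c=get_calibration(n)
    if n!="wrist": return c["K"],q2R(c["orientation"]),np.array(c["eye"])
    p,q=pose;Rt=q2R(q);M=c["mount"];return c["K"],Rt@M[:3,:3],Rt@M[:3,3]+p
def onplane(C,uv,z):
    K,Rm,e=C;r=Rm@np.linalg.solve(K,[uv[0],uv[1],1.]);return e+r*(z-e[2])/r[2]
def proj(C,P):
    K,Rm,e=C;q=K@(Rm.T@(np.asarray(P)-e));return q[:2]/q[2]
def cloud(C,d):
    K,Rm,e=C;v,u=np.mgrid[:d.shape[0],:d.shape[1]]
    r=np.stack([(u-K[0,2])/K[0,0],(v-K[1,2])/K[1,1],np.ones_like(u,float)],-1)*d[...,None]
    return r@Rm.T+e
E
python3 - <<'E'
from h import *
f=np.load("top0.npz");p=f["p"];d=f["d"];C=cam("top")
X=cloud(C,d)
a=cv2.resize(p[165:280,130:265],None,fx=5.5,fy=5,interpolation=cv2.INTER_CUBIC);cv2.imwrite("pics/c1.png",a)
a=cv2.resize(p[155:255,310:450],None,fx=5.5,fy=5.5,interpolation=cv2.INTER_CUBIC);cv2.imwrite("pics/c2.png",a)
print("table z",np.median(X[220:280,260:310,2]))
# things above table in bar area
sub=np.zeros(d.shape,bool);sub[222:275,135:262]=1
m=sub&(X[...,2]>0.008)&(X[...,2]<0.1)
n,l,st,ce=cv2.connectedComponentsWithStats(m.astype(np.uint8))
for i in range(1,n):
    if st[i,4]>30:
        P=X[l==i];c=P[:,:2].mean(0);w,V=np.linalg.eigh(np.cov(P[:,:2].T));v=V[:,1];t=(P[:,:2]-c)@v
        print(st[i],c,np.degrees(np.arctan2(v[1],v[0])),t.min(),t.max(),P[:,2].max())
        print("tabs",[ (X[l==i][(P[:,2]>0.05)]).mean(0)])
# rack
sub=np.zeros(d.shape,bool);sub[150:260,310:450]=1
m=sub&(X[...,2]>0.088)&(X[...,2]<0.102)
n,l,st,ce=cv2.connectedComponentsWithStats(m.astype(np.uint8))
for i in range(1,n):
    if st[i,4]>30:
        P=X[l==i];r=cv2.minAreaRect(P[:,:2].astype(np.float32)*1000);print(st[i],r,P[:,2].mean())
E
```

```text
table z 0.0015942851598160779
[143 233 104  32 970] [0.40312089 0.19041051] 104.88494016732975 -0.11964314475541164 0.12607278875233338 0.07154184725723689
tabs [array([0.40342323, 0.19109004, 0.06482061])]
[422 163  19  67 589] ((507.8398132324219, -334.7464599609375), (150.10903930664062, 19.238542556762695), 5.405583381652832) 0.09567805114538834
[321 173  17  68 584] ((485.43072509765625, -108.29701232910156), (149.48016357421875, 18.5682315826416), 5.616849422454834) 0.09571151774600405
```

```bash
sleep 0.1
```

```text
(no output)
```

View pics/c1.png

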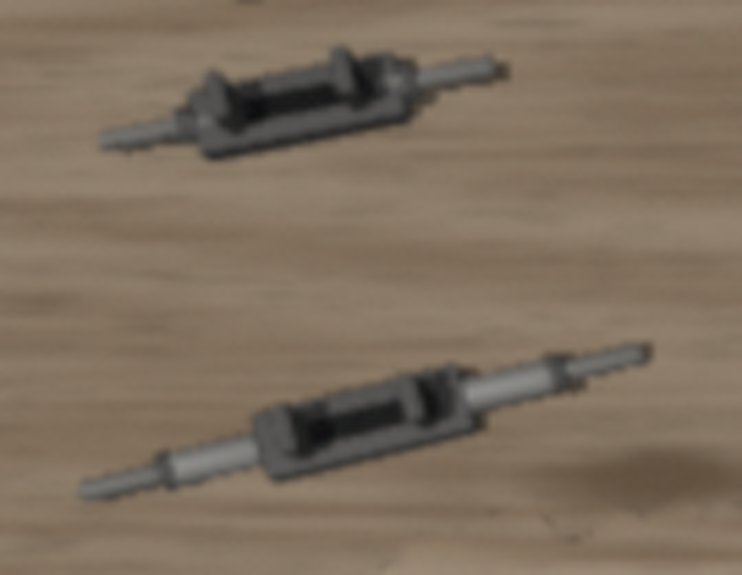

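View pics/c2.png

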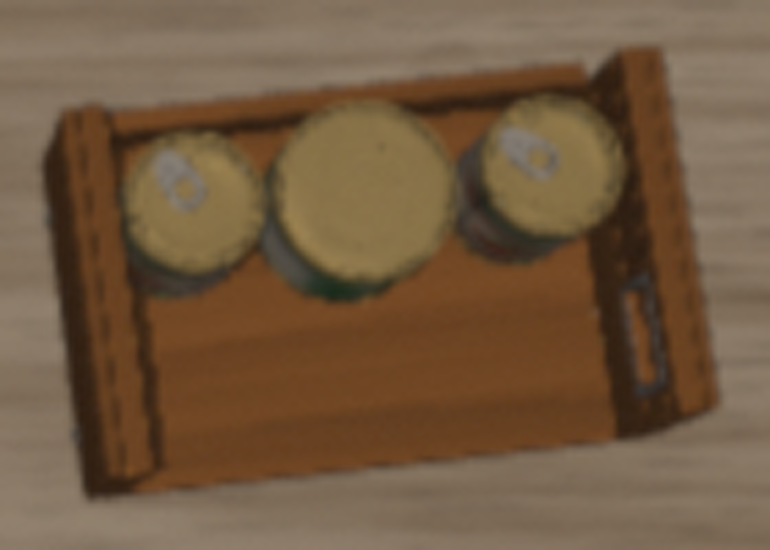

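```bash
python3 - <<'E'
from h import *
C=cam("top");S=cam("side")
a=onplane(C,(144.5,263.4),.02);b=onplane(C,(248.2,235),.02)
print("pins",a,b,np.linalg.norm(a-b),(a+b)/2,np.degrees(np.arctan2(*(a-b)[1::-1])))
th=np.radians(5.6);o=np.array([.4966,-.2215]);ax=np.array([np.cos(th),np.sin(th)]);ay=np.array([-ax[1],ax[0]])
f=np.load("top0.npz");X=cloud(C,f["d"])
P=X[155:255,310:450].reshape(-1,3);l=np.c_[(P[:,:2]-o)@ax,(P[:,:2]-o)@ay,P[:,2]]
t=l[(abs(l[:,1])<.1)&(abs(l[:,2]-.08)<.008)];print("tin x",np.percentile(t[:,0],[0,2,50,98,100]))
t=l[(abs(l[:,1])<.1)&(l[:,2]<.03)&(l[:,2]>.005)];print("floor",np.percentile(t[:,0],[0,2,98,100]),np.median(t[:,2]))
g=lambda x,y,z:np.r_[o+x*ax+y*ay,z]
p=f["p"];s=np.load("side0.npz")["p"]
ps=cv2.resize(p[155:255,310:450],None,fx=5.5,fy=5.5,interpolation=cv2.INTER_CUBIC)
ss=cv2.resize(s[180:330,260:460],None,fx=4,fy=4,interpolation=cv2.INTER_CUBIC)
for sy in(1,-1):
  q=[g(x,sy*.105,z) for x,z in((-.062,.052),(-.022,.052),(-.022,.08),(-.062,.08))]
  e=[g(x,sy*.105,.095) for x in(-.075,.075)]
  for L in(q+[q[0]],e):
    for u,v in zip(L,L[1:]):
      for im,CC,off,k in((ps,C,(310,155),5.5),(ss,S,(260,180),4)):
        A=[tuple(int(i) for i in (proj(CC,w)-off+.5)*k) for w in(u,v)];cv2.line(im,A[0],A[1],(255,255,0),1)
cv2.imwrite("pics/o1.png",ps);cv2.imwrite("pics/o2.png",ss)
E
```

```text
pins [0.37234562 0.30683314 0.02      ] [0.43438256 0.07113533 0.02      ] 0.24372533922653486 [0.40336409 0.18898424 0.02      ] 104.74610899055965
tin x [-0.00436675  0.00526995  0.03157282  0.05845101  0.06735421]
floor [-0.11988086 -0.0776175   0.09997544  0.1374613 ] 0.013348078794186646
```

View pics/o1.png

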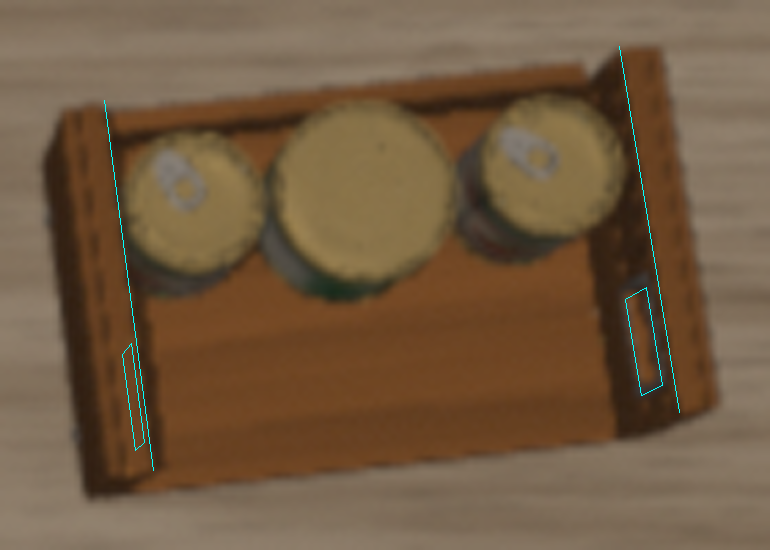

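View pics/o2.png

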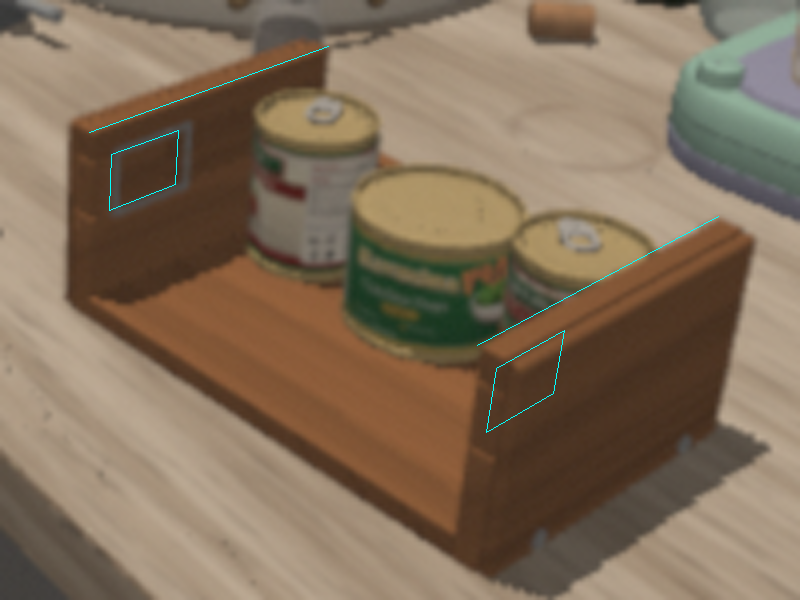

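Measured positions:
- **Long bar:** centre (0.403, 0.189), yaw 14.8°. Its pin span measures 244 mm against the nominal 240.
- **Rack:** walls 228 mm centre to centre, yaw 5.6°. The drawn recess outlines sit about 4 mm short in x, so I'll shift the origin by +4 mm.

Next I go above the bar.

```bash
cat >> h.py <<'E'
def delta(p,yaw):
    """remaining to TCP p with tool down, tool y at yaw deg: tool-frame cm and 5deg units"""
    s=observe();Rt=q2R(s["tool_rot"]);y=np.radians(yaw)
    Y=np.array([np.cos(y),np.sin(y),0]);Z=np.array([0,0,-1.]);T=np.c_[np.cross(Y,Z),Y,Z]
    r=R.from_matrix(Rt.T@T).as_rotvec()
    print("t",round(s["clock"],2),"pos",s["position"].round(4),"d cm",(Rt.T@(np.array(p)-s["position"])*100).round(2),"turn5",(np.degrees(r)/5).round(2),"F",s["wrist_force"].round(1),"w",round(s["width"],4),"q",s["joint_positions"].round(2))
E
python3 -c "
from h import *
delta([.4033,.1893,.15],104.8)"
```

```text
t 0.1 pos [0.2366 0.6049 0.2356] d cm [-30.66 -32.62   8.62] turn5 [-0.02 -0.01 -7.23] F [ 0.1 -0.3 -0.1] w 0.0868 q [-1.18  0.32 -0.07  1.45  0.02  1.37 -0.06]
```

>>> {"api": "step_arm", "payload": {
  "motion": [
    [-2.7, -2.9, 0.5, 0, 0, 0, 1],
    [-2.7, -2.9, 0.5, 0, 0, 0, 1],
    [-2.7, -2.9, 0.5, 0, 0, 0, 1],
    [-2.7, -2.9, 0.5, 0, 0, 0, 1],
    [-2.7, -2.9, 0.5, 0, 0, 0, 1]
  ]
}}

```text
clock: 0.52
position: [0.304, 0.4227, 0.2049]
tool_rot: [-0.003, 0.177, 0.984, -0.001]
wrist_force: [0.5, 0.1, -0.3]
width: 0.0869
```

```bash
python3 -c "
from h import *
delta([.4033,.1893,.15],104.8)"
```

```text
t 0.52 pos [0.304  0.4227 0.2049] d cm [-17.46 -18.41   5.43] turn5 [-0.01 -0.08 -7.03] F [ 0.5  0.1 -0.3] w 0.0869 q [-1.    0.07  0.01  1.81 -0.01  1.27  0.22]
```

>>> {"api": "step_arm", "payload": {
  "motion": [
    [-2.5, -2.6, 0.6, 0, 0, -1, 1],
    [-2.2, -2.8, 0.6, 0, 0, -1, 1],
    [-2.0, -3.0, 0.6, 0, 0, -1, 1],
    [-1.7, -3.2, 0.6, 0, 0, -1, 1],
    [-1.4, -3.3, 0.6, 0, 0, -1, 1]
  ]
}}

```text
clock: 0.93
position: [0.376, 0.2467, 0.1717]
tool_rot: [-0.004, -0.05, 0.999, -0.001]
wrist_force: [1.0, 0.7, 0.4]
width: 0.0872
```

```bash
python3 -c "
from h import *
delta([.4033,.1893,.15],104.8)"
```

```text
t 0.93 pos [0.376  0.2467 0.1717] d cm [-2.17 -5.98  2.15] turn5 [-0.   -0.1  -1.82] F [1.  0.7 0.4] w 0.0872 q [-0.82 -0.06  0.18  2.01  0.01  1.2   1.02]
```

>>> {"api": "step_arm", "payload": {
  "motion": [
    [-1.1, -3.0, 0.9, 0, 0, -0.9, 1],
    [-0.7, -2.5, 0.9, 0, -0.1, -0.8, 1],
    [0, 0, 0, 0, 0, 0, 1]
  ]
}}

```text
clock: 1.18
position: [0.4033, 0.1832, 0.1512]
tool_rot: [-0.001, -0.124, 0.992, -0.001]
wrist_force: [-1.4, -0.9, 0.2]
width: 0.087
```

```bash
python3 - <<'E'
from h import *
delta([.4033,.1893,.15],104.8)
s=observe();p,d=snapshot("wrist");cv2.imwrite("pics/w1.png",p);np.savez("w1.npz",p=p,d=d,pos=s["position"],q=s["tool_rot"])
E
```

```text
t 1.18 pos [0.4033 0.1832 0.1512] d cm [-0.15  0.59  0.12] turn5 [-0.03 -0.02 -0.12] F [-1.4 -0.9  0.2] w 0.087 q [-0.76 -0.07  0.26  2.06  0.02  1.15  1.31]
```

View pics/w1.png

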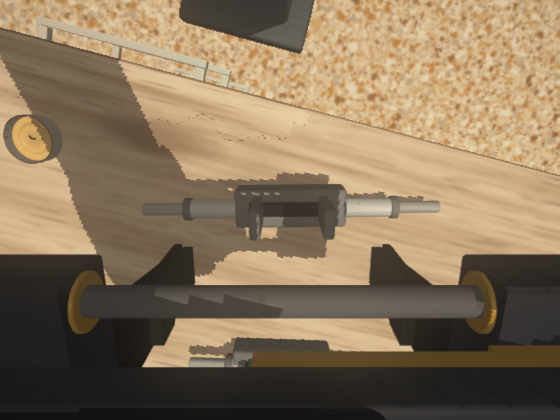

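The wrist view shows the long bar with pin tips at (143,209) and (440,206) and tabs near x = 255 and 328. The bar is parallel to the jaws.

```bash
python3 - <<'E'
from h import *
f=np.load("w1.npz");C=cam("wrist",(f["pos"],f["q"]))
a=onplane(C,(143,209.5),.02);b=onplane(C,(440,206.5),.02);m=(a+b)/2
print(a,b,np.linalg.norm(a-b),m,np.degrees(np.arctan2(*(b-a)[1::-1])))
X=cloud(C,f["d"]);P=X[170:250,220:360].reshape(-1,3);t=P[(P[:,2]>.057)&(P[:,2]<.072)]
print(len(t),t.mean(0),t[:,2].max())
delta([m[0],m[1],.043],104.8)
E
```

```text
[0.43466293 0.07358032 0.02      ] [0.37332288 0.30693125 0.02      ] 0.24127838250051736 [0.4039929  0.19025579 0.02      ] 104.7279266304445
780 [0.4025391  0.18922709 0.06492622] 0.06812914933293138
t 1.23 pos [0.4027 0.1855 0.1519] d cm [-0.25  0.44 10.88] turn5 [-0.01 -0.02 -0.13] F [0.1 0.3 0.8] w 0.087 q [-0.76 -0.06  0.26  2.05  0.02  1.15  1.31]
```

>>> {"api": "step_arm", "payload": {
  "motion": [
    [-0.2, 0.4, 0.5, 0, 0, -0.1, 1],
    [0, 0.1, 2.5, 0, 0, 0, 1],
    [0, 0, 2.5, 0, 0, 0, 1],
    [0, 0, 1.5, 0, 0, 0, 1],
    [0, 0, 0, 0, 0, 0, 1]
  ]
}}

```text
clock: 1.65
position: [0.4032, 0.1984, 0.0805]
tool_rot: [0.001, -0.13, 0.992, 0.002]
wrist_force: [0.6, -1.0, -0.7]
width: 0.0871
```

```bash
python3 -c "
from h import *
delta([.4036,.1900,.043],104.75)"
```

```text
t 1.65 pos [0.4032 0.1984 0.0805] d cm [ 0.19 -0.83  3.75] turn5 [0.04 0.04 0.03] F [ 0.6 -1.  -0.7] w 0.0871 q [-0.76  0.03  0.25  2.12 -0.01  0.98  1.33]
```

>>> {"api": "step_arm", "payload": {
  "motion": [
    [0.1, -0.5, 0, 0, 0, 0, 1],
    [0.1, -0.2, 0, 0, 0, 0, 1],
    [0, 0, 0, 0, 0, 0, 1]
  ]
}}

```text
clock: 1.9
position: [0.4021, 0.1938, 0.0809]
tool_rot: [0.001, -0.132, 0.991, 0.002]
wrist_force: [-0.6, -0.4, 0.7]
width: 0.0871
```

```bash
python3 -c "
from h import *
delta([.4036,.1900,.043],104.75)"
```

```text
t 1.9 pos [0.4021 0.1938 0.0809] d cm [-0.03 -0.42  3.79] turn5 [0.04 0.03 0.1 ] F [-0.6 -0.4  0.7] w 0.0871 q [-0.76  0.03  0.26  2.13 -0.01  0.99  1.34]
```

>>> {"api": "step_arm", "payload": {
  "motion": [
    [0, -0.4, 0.8, 0, 0, 0.1, 1],
    [0, 0, 1.0, 0, 0, 0, 1],
    [0, 0, 1.0, 0, 0, 0, 1],
    [0, 0, 0.5, 0, 0, 0, 1],
    [0, 0, 0, 0, 0, 0, 1]
  ]
}}

```text
clock: 2.32
position: [0.4055, 0.1913, 0.0477]
tool_rot: [0.004, -0.128, 0.992, 0.004]
wrist_force: [0.2, -0.4, 0.0]
width: 0.0872
```

```bash
python3 -c "
from h import *
delta([.4036,.1900,.043],104.75)"
```

```text
t 2.32 pos [0.4055 0.1913 0.0477] d cm [ 0.22 -0.08  0.47] turn5 [ 0.07  0.1  -0.02] F [ 0.2 -0.4  0. ] w 0.0872 q [-0.75  0.08  0.26  2.16 -0.03  0.9   1.36]
```

>>> {"api": "step_arm", "payload": {
  "motion": [
    [0.2, -0.1, 0.3, 0.07, 0.1, 0, 1],
    [0, 0, 0.1, 0, 0, 0, 1],
    [0, 0, 0, 0, 0, 0, 1],
    [0, 0, 0, 0, 0, 0, 1]
  ]
}}

```text
clock: 2.65
position: [0.4034, 0.1894, 0.0425]
tool_rot: [-0.001, -0.128, 0.992, -0.001]
wrist_force: [-0.3, -0.0, -0.5]
width: 0.0871
```

```bash
python3 -c "
from h import *
delta([.4036,.1900,.043],104.75)"
```

```text
t 2.65 pos [0.4034 0.1894 0.0425] d cm [-0.04  0.06 -0.05] turn5 [-0.02 -0.03 -0.02] F [-0.3 -0.  -0.5] w 0.0871 q [-0.75  0.09  0.26  2.16 -0.03  0.9   1.35]
```

On target. Close.

>>> {"api": "step_arm", "payload": {
  "motion": [
    [0, 0, 0, 0, 0, 0, 0],
    [0, 0, 0, 0, 0, 0, 0],
    [0, 0, 0, 0, 0, 0, 0],
    [0, 0, 0, 0, 0, 0, 0],
    [0, 0, 0, 0, 0, 0, 0]
  ]
}}

```text
clock: 3.07
position: [0.4041, 0.1899, 0.0434]
tool_rot: [-0.0, -0.128, 0.992, -0.0]
wrist_force: [-0.4, -0.1, -0.4]
width: 0.0614
```

>>> {"api": "step_arm", "payload": {
  "motion": [
    [0, 0, 0, 0, 0, 0, 0],
    [0, 0, 0, 0, 0, 0, 0],
    [0, 0, 0, 0, 0, 0, 0],
    [0, 0, 0, 0, 0, 0, 0]
  ]
}}

```text
clock: 3.4
position: [0.404, 0.1899, 0.0435]
tool_rot: [-0.0, -0.128, 0.992, -0.0]
wrist_force: [0.1, -0.3, -0.1]
width: 0.0351
```

```bash
python3 -c "
from h import *
delta([.4036,.1900,.043],104.75)
p,d=snapshot('wrist');cv2.imwrite('pics/w2.png',p)"
```

```text
t 3.4 pos [0.404  0.1899 0.0435] d cm [0.04 0.02 0.05] turn5 [-0.01 -0.01 -0.02] F [ 0.1 -0.3 -0.1] w 0.0351 q [-0.75  0.09  0.26  2.15 -0.03  0.9   1.35]
```

View pics/w2.png

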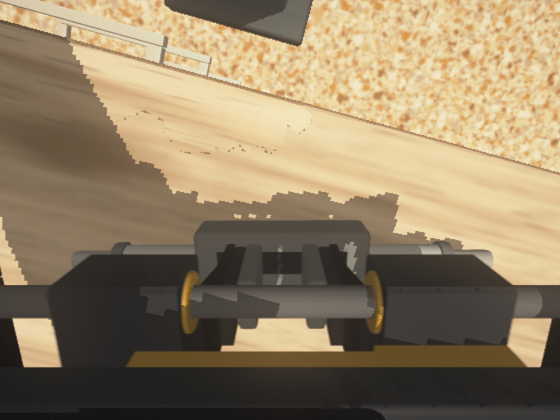

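The fingers bear on both tabs, at about x = 245 and 315, and are still closing, with the bar centred.

>>> {"api": "step_arm", "payload": {
  "motion": [
    [0, 0, 0, 0, 0, 0, 0],
    [0, 0, 0, 0, 0, 0, 0],
    [0, 0, 0, 0, 0, 0, 0],
    [0, 0, 0, 0, 0, 0, 0],
    [0, 0, 0, 0, 0, 0, 0]
  ]
}}

```text
clock: 3.87
position: [0.4041, 0.1899, 0.0436]
tool_rot: [-0.0, -0.128, 0.992, -0.0]
wrist_force: [0.7, -0.5, -0.2]
width: 0.0191
```

>>> {"api": "step_arm", "payload": {
  "motion": [
    [0, 0, 0, 0, 0, 0, 0],
    [0, 0, 0, 0, 0, 0, 0],
    [0, 0, 0, 0, 0, 0, 0]
  ]
}}

```text
clock: 4.12
position: [0.4041, 0.1899, 0.0436]
tool_rot: [-0.0, -0.128, 0.992, -0.0]
wrist_force: [-0.8, 0.1, 0.1]
width: 0.0189
```

>>> {"api": "step_arm", "payload": {
  "motion": [
    [0, 0, -1, 0, 0, 0, 0],
    [0, 0, -2, 0, 0, 0, 0],
    [0, 0, -3, 0, 0, 0, 0],
    [0, 0, -3, 0, 0, 0, 0],
    [0, 0, -3, 0, 0, 0, 0]
  ]
}}

```text
clock: 4.53
position: [0.3976, 0.1859, 0.1615]
tool_rot: [-0.009, -0.127, 0.992, -0.005]
wrist_force: [1.0, 1.3, -2.7]
width: 0.0189
```

>>> {"api": "step_arm", "payload": {
  "motion": [
    [0, 0, -3, 0, 0, 0, 0],
    [0, 0, -2, 0, 0, 0, 0],
    [0, 0, 0, 0, 0, 0, 0]
  ]
}}

```text
clock: 4.78
position: [0.4001, 0.1871, 0.2212]
tool_rot: [-0.005, -0.127, 0.992, -0.003]
wrist_force: [0.8, 0.2, -1.2]
width: 0.0193
```

```bash
python3 -c "
from h import *
delta([.49,.0,.22],98)
p,d=snapshot('wrist');cv2.imwrite('pics/w3.png',p)"
```

```text
t 4.78 pos [0.4001 0.1871 0.2212] d cm [ -3.99 -20.37   0.18] turn5 [-0.06 -0.12  1.32] F [ 0.8  0.2 -1.2] w 0.0193 q [-0.77 -0.12  0.25  1.96  0.03  1.31  1.3 ]
```

View pics/w3.png

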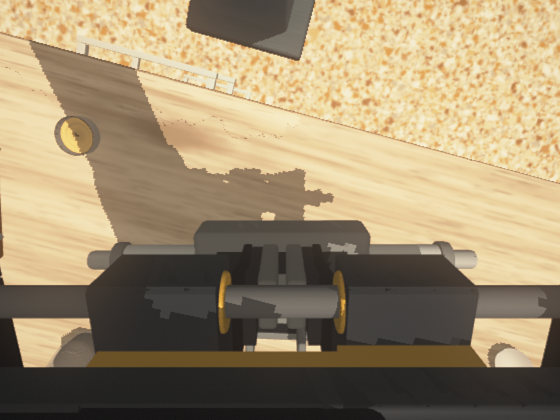

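The bar is held level with its pins drawn in; the pin ends are at (90,258) and (475,258). I'll carry it round at a radius of about 0.48 m.

>>> {"api": "step_arm", "payload": {
  "motion": [
    [-0.6, -2, 0, 0, 0, 0.2, 0],
    [-0.8, -3.5, 0, 0, -0.1, 0.3, 0],
    [-1, -3.9, 0, 0, 0, 0.3, 0],
    [-1, -3.9, 0, 0, 0, 0.3, 0],
    [-0.8, -3.9, 0, 0, 0, 0.2, 0]
  ]
}}

```text
clock: 5.25
position: [0.4715, 0.0315, 0.2137]
tool_rot: [-0.005, -0.079, 0.997, -0.002]
wrist_force: [2.1, 0.2, -2.8]
width: 0.0191
```

```bash
python3 -c "
from h import *
delta([.458,-.225,.22],95.6)"
```

```text
t 5.25 pos [0.4715 0.0315 0.2137] d cm [  5.37 -25.12  -0.48] turn5 [-0.05 -0.13  0.69] F [ 2.1  0.2 -2.8] w 0.0191 q [-0.6  -0.06  0.46  1.91  0.03  1.29  1.58]
```

>>> {"api": "step_arm", "payload": {
  "motion": [
    [0.5, -3.9, -0.2, 0, -0.1, 0.2, 0],
    [0.7, -3.9, -0.2, 0, 0, 0.2, 0],
    [0.9, -3.9, 0, 0, 0, 0.2, 0],
    [0.9, -3.9, 0, 0, 0, 0, 0],
    [0.9, -3.5, 0, 0, 0, 0, 0]
  ]
}}

```text
clock: 5.67
position: [0.4525, -0.1713, 0.2106]
tool_rot: [-0.007, -0.051, 0.999, -0.004]
wrist_force: [1.3, -0.1, -1.8]
width: 0.0194
```

```bash
python3 -c "
from h import *
delta([.458,-.225,.22],95.6)"
```

```text
t 5.67 pos [ 0.4525 -0.1713  0.2106] d cm [ 0.01 -5.41 -0.9 ] turn5 [-0.07 -0.16  0.06] F [ 1.3 -0.1 -1.8] w 0.0194 q [-0.41 -0.04  0.7   1.9   0.04  1.28  1.95]
```

>>> {"api": "step_arm", "payload": {
  "motion": [
    [0, -2.5, -0.4, -0.07, -0.16, 0, 0],
    [0, -1.2, 0, 0, 0, 0, 0],
    [0, 0, 0, 0, 0, 0, 0]
  ]
}}

```text
clock: 5.92
position: [0.4488, -0.2195, 0.2103]
tool_rot: [-0.004, -0.044, 0.999, -0.001]
wrist_force: [-0.4, 0.4, -2.1]
width: 0.0187
```

```bash
python3 - <<'E'
from h import *
delta([.458,-.225,.22],95.6)
s=observe()
for n in("wrist","side"):
    p,d=snapshot(n);cv2.imwrite(f"pics/{n}4.png",p);np.savez(f"{n}4.npz",p=p,d=d,pos=s["position"],q=s["tool_rot"])
E
```

```text
t 5.92 pos [ 0.4488 -0.2195  0.2103] d cm [-0.86 -0.63 -0.97] turn5 [-0.02 -0.1  -0.12] F [-0.4  0.4 -2.1] w 0.0187 q [-0.35  0.    0.76  1.87  0.    1.28  2.06]
```

View pics/wrist4.png

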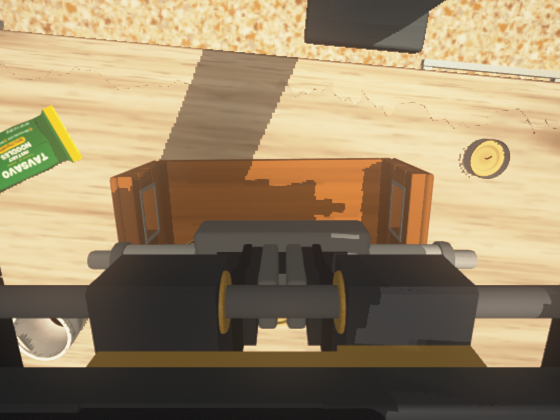

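View pics/side4.png

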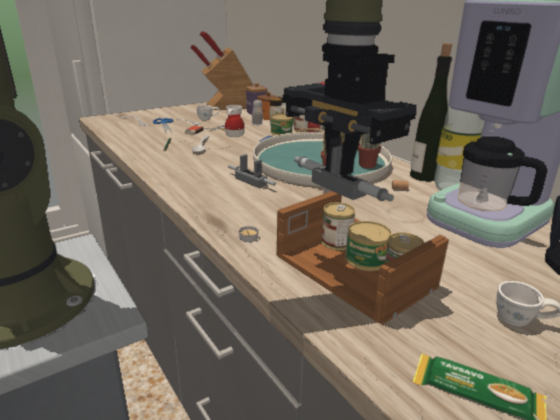

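The wrist view shows both recesses, at about (150,210) and (398,210), with the bar above and between them. I'll zoom in to get the walls' midline relative to the bar.

```bash
python3 - <<'E'
from h import *
f=np.load("wrist4.npz");p=f["p"];C=cam("wrist",(f["pos"],f["q"]))
cv2.imwrite("pics/w4a.png",cv2.resize(p[145:275,80:480],None,fx=2,fy=3,interpolation=cv2.INTER_CUBIC))
cv2.imwrite("pics/w4b.png",np.hstack([cv2.resize(p[150:270,105:175],None,fx=5.5,fy=5,interpolation=cv2.INTER_CUBIC),cv2.resize(p[150:270,372:442],None,fx=5.5,fy=5,interpolation=cv2.INTER_CUBIC)]))
X=cloud(C,f["d"]);m=(X[...,2]>.09)&(X[...,2]<.1);m[:150]=0;m[262:]=0
n,l,st,ce=cv2.connectedComponentsWithStats(m.astype(np.uint8))
for i in range(1,n):
    if st[i,4]>60:
        P=X[l==i];print(st[i],cv2.minAreaRect(P[:,:2].astype(np.float32)*1000),P[:,2].mean())
E
```

```text
[ 403  173   31   71 1700] ((438.734375, -115.59371948242188), (56.81085968017578, 18.226654052734375), 6.095126628875732) 0.09437674990121364
[ 109  176   33   69 1621] ((459.6933898925781, -341.24468994140625), (55.47547149658203, 18.106426239013672), 5.423736095428467) 0.09443650048107374
```

View pics/w4b.png

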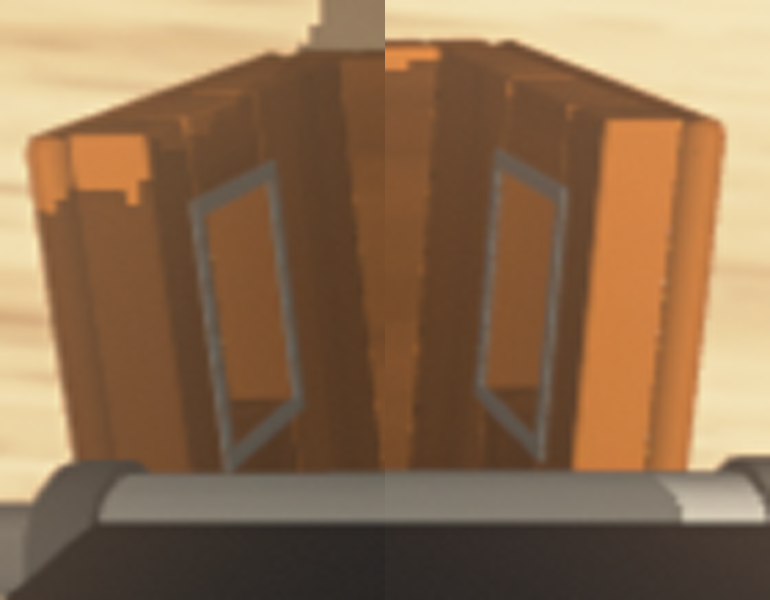

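```bash
python3 - <<'E'
from h import *
f=np.load("wrist4.npz");C=cam("wrist",(f["pos"],f["q"]));Rt=q2R(f["q"]);pos=f["pos"]
th=np.radians(5.65);ax=np.array([np.cos(th),np.sin(th),0]);ay=np.array([-ax[1],ax[0],0])
o=np.array([.4966,-.2215,0])
T=lambda P:(Rt.T@(P-pos)*1000).round(1)
for nm,L,Rr in(("outer",(110.1,177.5),(433.3,174.5)),("inner",(132.3,177),(412,174))):
    a=onplane(C,L,.095);b=onplane(C,Rr,.095);m=(a+b)/2
    print(nm,np.linalg.norm(a-b),np.degrees(np.arctan2(*(b-a)[1::-1])),"rack y of mid",(m-o)@ay,"x",(m-o)@ax)
# recess corners on inner faces
K,Rm,e=C
o2=o-.0022*ay
for sgn,pts in((-1,[(139.5,191),(146.8,244),(155,183),(159.6,231)]),(1,[(372+(565-385)/5.5,150+190/5),(372+(540-385)/5.5,150+460/5),(372+(500-385)/5.5,150+152/5),(372+(478-385)/5.5,150+392/5)])):
    for uv in pts:
        r=Rm@np.linalg.solve(K,[*uv,1]);n=ay;t=(sgn*.105-(e-o2)@n)/(r@n);P=e+t*r
        print(sgn,((P-o2)@ax*1000).round(1),(P[2]*1000).round(1))
# bar pins in wrist image: at tool z of pin
for pz in(.0235,):
    pl=[]
    for uv in((89.5,258),(475.5,258)):
        r=get_calibration("wrist")["mount"][:3,:3]@np.linalg.solve(K,[*uv,1]);c=get_calibration("wrist")["mount"][:3,3]
        P=c+r*(pz-c[2])/r[2];pl.append(P);print("pin tool",(P*1000).round(1))
E
python3 - <<'E'
import cv2
p=cv2.imread("pics/wrist4.png")
import numpy as np
cv2.imwrite("pics/w4c.png",np.hstack([cv2.resize(p[235:285,75:145],None,fx=5.5,fy=8),cv2.resize(p[235:285,420:490],None,fx=5.5,fy=8)]))
E
```

```text
outer 0.2417444868206634 95.42210907090451 rack y of mid -0.001719519507182376 x -0.07510652981246269
inner 0.20913202777131523 95.50536022983444 rack y of mid -0.001321601360354908 x -0.07547972756893509
-1 -62.1 81.9
-1 -16.5 80.3
-1 -61.4 46.3
-1 -16.8 48.0
1 -62.0 83.0
1 -16.4 82.4
1 -62.0 51.7
1 -17.2 49.8
pin tool [   1.1 -100.7   23.5]
pin tool [ 0.7 99.9 23.5]
```

View pics/w4c.png

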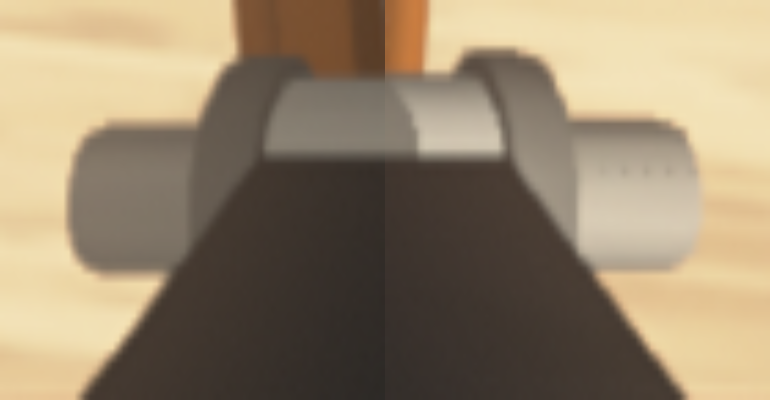

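The bar in the jaws is symmetric, with pins at ±100 mm and about 0.4 mm off centre. The recess centre lies 39 mm in front of my measured mid-rack point, and the wall midline is about 1.2 mm towards -y. The target TCP is therefore (0.458, -0.2265), yaw 95.5°.

```bash
python3 -c "
from h import *
delta([.458,-.2265,.16],95.5)"
```

```text
t 6.02 pos [ 0.4494 -0.2161  0.2103] d cm [-0.8  -1.11  5.02] turn5 [-0.   -0.1  -0.06] F [ 0.7 -0.3 -1.8] w 0.0191 q [-0.36  0.    0.76  1.87  0.    1.28  2.06]
```

>>> {"api": "step_arm", "payload": {
  "motion": [
    [-0.6, -0.8, 1, 0, -0.1, -0.06, 0],
    [-0.2, -0.3, 1.5, 0, 0, 0, 0],
    [0, 0, 1.5, 0, 0, 0, 0],
    [0, 0, 0.5, 0, 0, 0, 0],
    [0, 0, 0, 0, 0, 0, 0]
  ]
}}

```text
clock: 6.43
position: [0.4596, -0.2157, 0.1604]
tool_rot: [-0.002, -0.055, 0.998, 0.003]
wrist_force: [-0.3, -0.7, -1.9]
width: 0.0195
```

```bash
python3 -c "
from h import *
delta([.458,-.2265,.16],95.5)"
```

```text
t 6.43 pos [ 0.4596 -0.2157  0.1604] d cm [ 0.28 -1.05  0.04] turn5 [ 0.07 -0.03  0.16] F [-0.3 -0.7 -1.9] w 0.0195 q [-0.34  0.08  0.77  1.92 -0.07  1.17  2.13]
```

>>> {"api": "step_arm", "payload": {
  "motion": [
    [0.2, -0.9, 0, 0.07, 0, 0.15, 0],
    [0, -0.3, 0, 0, 0, 0, 0],
    [0, 0, 0, 0, 0, 0, 0],
    [0, 0, 0, 0, 0, 0, 0]
  ]
}}

```text
clock: 6.77
position: [0.46, -0.2257, 0.1612]
tool_rot: [-0.001, -0.05, 0.999, 0.0]
wrist_force: [0.0, 0.2, -2.6]
width: 0.019
```

```bash
python3 -c "
from h import *
delta([.458,-.2265,.16],95.5)"
```

```text
t 6.77 pos [ 0.46   -0.2257  0.1612] d cm [ 0.21 -0.06  0.12] turn5 [ 0.01 -0.03  0.06] F [ 0.   0.2 -2.6] w 0.019 q [-0.33  0.09  0.78  1.91 -0.07  1.17  2.14]
```

>>> {"api": "step_arm", "payload": {
  "motion": [
    [0.2, -0.1, 0.5, 0, 0, 0.06, 0],
    [0, 0, 0.9, 0, 0, 0, 0],
    [0, 0, 0.9, 0, 0, 0, 0],
    [0, 0, 0.4, 0, 0, 0, 0],
    [0, 0, 0, 0, 0, 0, 0]
  ]
}}

```text
clock: 7.18
position: [0.4586, -0.2274, 0.1328]
tool_rot: [0.0, -0.047, 0.999, 0.0]
wrist_force: [0.0, -0.1, -2.2]
width: 0.0188
```

```bash
python3 - <<'E'
from h import *
delta([.458,-.2265,.13],95.5)
s=observe()
p,d=snapshot("wrist");cv2.imwrite("pics/w5.png",p);np.savez("w5.npz",p=p,d=d,pos=s["position"],q=s["tool_rot"])
p,d=snapshot("side");cv2.imwrite("pics/s5.png",cv2.resize(p[120:320,230:480],None,fx=3,fy=3,interpolation=cv2.INTER_CUBIC))
E
```

```text
t 7.18 pos [ 0.4586 -0.2274  0.1328] d cm [0.05 0.09 0.28] turn5 [ 0.01  0.01 -0.02] F [ 0.  -0.1 -2.2] w 0.0188 q [-0.32  0.12  0.78  1.94 -0.1   1.11  2.17]
```

View pics/w5.png

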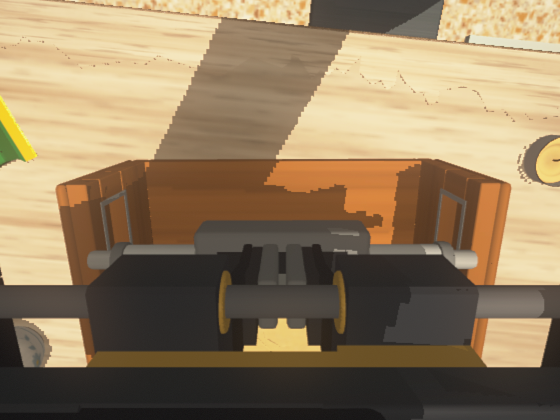

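View pics/s5.png

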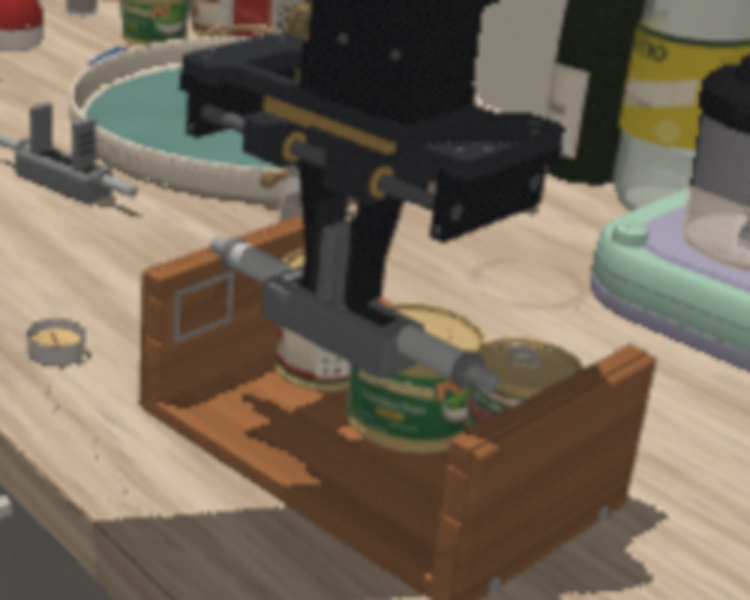

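```bash
python3 - <<'E'
import cv2,numpy as np
p=cv2.imread("pics/w5.png")
cv2.imwrite("pics/w5a.png",np.hstack([cv2.resize(p[180:290,50:140],None,fx=4.4,fy=5),cv2.resize(p[180:290,425:515],None,fx=4.4,fy=5)]))
E
python3 - <<'E'
from h import *
f=np.load("w5.npz");C=cam("wrist",(f["pos"],f["q"]));X=cloud(C,f["d"]);Rt=q2R(f["q"])
m=(X[...,2]>.092)&(X[...,2]<.098);m[:180]=0;m[245:]=0
for a,b in((50,120),(445,515)):
    k=np.zeros_like(m);k[:,a:b]=m[:,a:b];P=(X[k]-f["pos"])@Rt*1000;print(cv2.minAreaRect(P[:,:2].astype(np.float32)),len(P))
E
```

```text
((19.956392288208008, -113.39432525634766), (18.681949615478516, 34.9077262878418), 89.66227722167969) 2016
((19.729158401489258, 113.18096160888672), (35.78148651123047, 18.301271438598633), 0.02422177419066429) 2065
```

View pics/w5a.png

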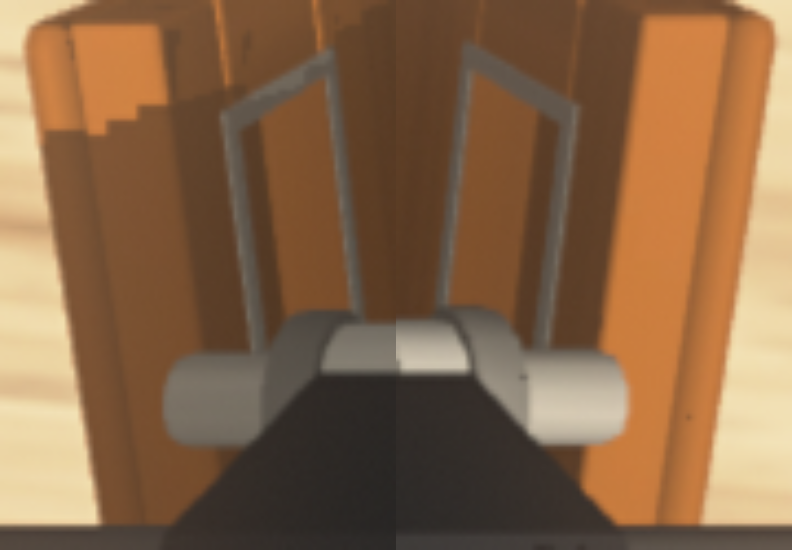

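The walls sit at ±113.3 mm in the tool frame, so the bar is centred to about 0.5 mm with no measurable yaw error. I'll lower it in stages.

>>> {"api": "step_arm", "payload": {
  "motion": [
    [0, 0, 0.4, 0, 0, 0, 0],
    [0, 0, 0.6, 0, 0, 0, 0],
    [0, 0, 0.5, 0, 0, 0, 0],
    [0, 0, 0, 0, 0, 0, 0]
  ]
}}

```text
clock: 7.62
position: [0.4597, -0.2277, 0.1178]
tool_rot: [0.001, -0.047, 0.999, 0.0]
wrist_force: [-0.1, 0.2, -1.1]
width: 0.0188
```

```bash
python3 -c "
from h import *
delta([.4586,-.2272,.0895],95.5)"
```

```text
t 7.62 pos [ 0.4597 -0.2277  0.1178] d cm [0.12 0.06 2.83] turn5 [-0.    0.03 -0.01] F [-0.1  0.2 -1.1] w 0.0188 q [-0.31  0.15  0.78  1.96 -0.12  1.08  2.18]
```

>>> {"api": "step_arm", "payload": {
  "motion": [
    [0.1, 0, 0.6, 0, 0, 0, 0],
    [0, 0, 0.6, 0, 0.03, 0, 0],
    [0.1, 0, 0.5, 0, 0, 0, 0],
    [0, 0, 0, 0, 0, 0, 0]
  ]
}}

```text
clock: 7.95
position: [0.4576, -0.2278, 0.0988]
tool_rot: [-0.0, -0.048, 0.999, -0.0]
wrist_force: [0.2, 0.7, -1.9]
width: 0.0194
```

```bash
python3 -c "
from h import *
delta([.4586,-.2272,.0895],95.5)"
```

```text
t 7.95 pos [ 0.4576 -0.2278  0.0988] d cm [-0.11  0.05  0.93] turn5 [-0.   -0.   -0.01] F [ 0.2  0.7 -1.9] w 0.0194 q [-0.3   0.17  0.77  1.98 -0.14  1.04  2.2 ]
```

>>> {"api": "step_arm", "payload": {
  "motion": [
    [0, 0, 0.4, 0, 0, 0, 0],
    [0, 0, 0.4, 0, 0, 0, 0],
    [0, 0, 0, 0, 0, 0, 0],
    [0, 0, 0, 0, 0, 0, 0]
  ]
}}

```text
clock: 8.28
position: [0.4573, -0.2278, 0.0896]
tool_rot: [-0.001, -0.048, 0.999, -0.0]
wrist_force: [-0.2, -0.3, -2.5]
width: 0.0191
```

```bash
python3 - <<'E'
from h import *
delta([.4586,-.2272,.0895],95.5)
p,d=snapshot("wrist");cv2.imwrite("pics/w6.png",p)
p,d=snapshot("side");cv2.imwrite("pics/s6.png",cv2.resize(p[120:320,230:480],None,fx=3,fy=3,interpolation=cv2.INTER_CUBIC))
E
```

```text
t 8.28 pos [ 0.4573 -0.2278  0.0896] d cm [-0.13  0.05  0.01] turn5 [-0.   -0.01 -0.01] F [-0.2 -0.3 -2.5] w 0.0191 q [-0.29  0.19  0.77  1.99 -0.15  1.03  2.21]
```

View pics/w6.png

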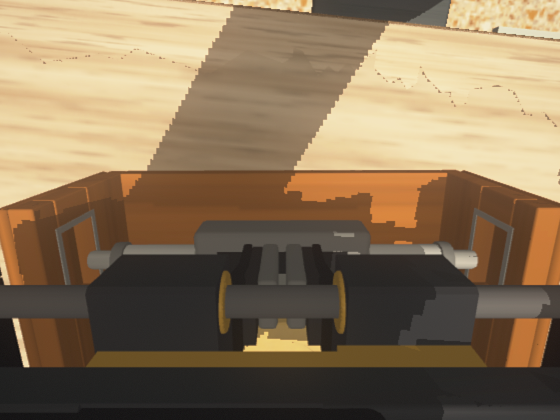

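View pics/s6.png

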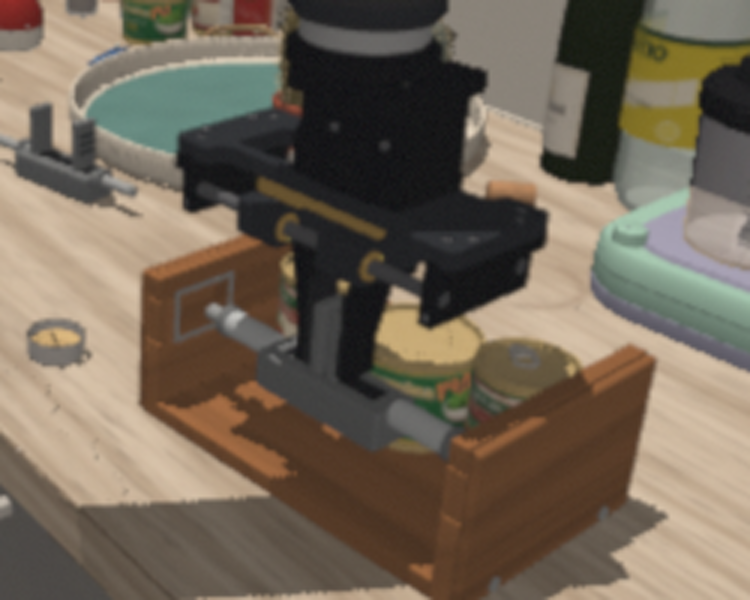

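The pins sit at the recess openings on both sides: (95,258) and (470,258) in the wrist view, and inside the far outline in the side view. Release.

>>> {"api": "step_arm", "payload": {
  "motion": [
    [0, 0, 0, 0, 0, 0, 1],
    [0, 0, 0, 0, 0, 0, 1],
    [0, 0, 0, 0, 0, 0, 1],
    [0, 0, 0, 0, 0, 0, 1],
    [0, 0, 0, 0, 0, 0, 1]
  ]
}}

```text
clock: 8.8
position: [0.4582, -0.228, 0.0906]
tool_rot: [0.001, -0.048, 0.999, -0.0]
wrist_force: [-0.4, 0.2, -3.1]
width: 0.0449
```

>>> {"api": "step_arm", "payload": {
  "motion": [
    [0, 0, 0, 0, 0, 0, 1],
    [0, 0, 0, 0, 0, 0, 1],
    [0, 0, 0, 0, 0, 0, 1],
    [0, 0, 0, 0, 0, 0, 1],
    [0, 0, 0, 0, 0, 0, 1]
  ]
}}

```text
clock: 9.22
position: [0.4594, -0.2281, 0.0918]
tool_rot: [0.002, -0.048, 0.999, -0.0]
wrist_force: [-0.2, -0.8, -0.3]
width: 0.0777
```

```bash
python3 - <<'E'
from h import *
delta([.4586,-.2272,.0895],95.5)
p,d=snapshot("wrist");cv2.imwrite("pics/w7.png",p)
p,d=snapshot("side");cv2.imwrite("pics/s7.png",cv2.resize(p[120:320,230:480],None,fx=3,fy=3,interpolation=cv2.INTER_CUBIC))
E
```

```text
t 9.22 pos [ 0.4594 -0.2281  0.0918] d cm [0.07 0.1  0.23] turn5 [-0.01  0.04 -0.  ] F [-0.2 -0.8 -0.3] w 0.0777 q [-0.29  0.19  0.77  1.98 -0.15  1.03  2.21]
```

View pics/w7.png

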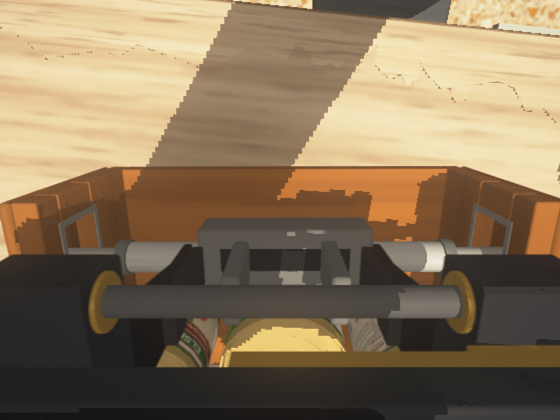

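View pics/s7.png

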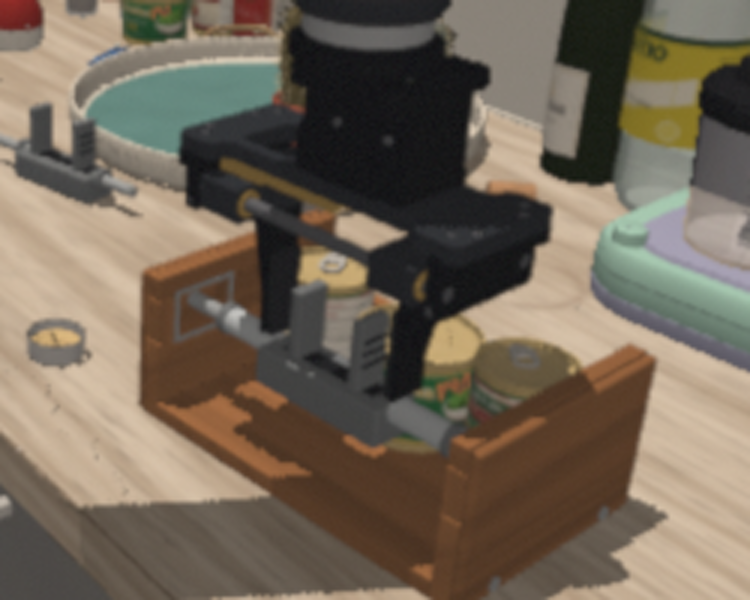

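Both pins have sprung into the recesses and the tabs are free of the fingers. Retreat straight up.

>>> {"api": "step_arm", "payload": {
  "motion": [
    [0, 0, 0, 0, 0, 0, 1],
    [0, 0, -0.8, 0, 0, 0, 1],
    [0, 0, -1.2, 0, 0, 0, 1],
    [0, 0, -1.5, 0, 0, 0, 1],
    [0, 0, -1.5, 0, 0, 0, 1]
  ]
}}

```text
clock: 9.73
position: [0.4568, -0.2279, 0.1428]
tool_rot: [-0.001, -0.047, 0.999, -0.0]
wrist_force: [-0.2, -0.7, -0.3]
width: 0.0871
```

>>> {"api": "step_arm", "payload": {
  "motion": [
    [0, 0, -2.5, 0, 0, 0, 1],
    [0, 0, -3, 0, 0, 0, 1],
    [0, 0, -3, 0, 0, 0, 1],
    [0, 0, -1, 0, 0, 0, 1],
    [0, 0, 0, 0, 0, 0, 1]
  ]
}}

```text
clock: 10.15
position: [0.4576, -0.2298, 0.2501]
tool_rot: [0.003, -0.046, 0.999, -0.001]
wrist_force: [-0.4, -0.2, -0.7]
width: 0.0871
```

```bash
python3 - <<'E'
from h import *
delta([.4586,-.2272,.0895],95.5)
s=observe();p,d=snapshot("wrist");cv2.imwrite("pics/w8.png",p);np.savez("w8.npz",p=p,d=d,pos=s["position"],q=s["tool_rot"])
p,d=snapshot("side");cv2.imwrite("pics/s8.png",cv2.resize(p[120:320,230:480],None,fx=3,fy=3,interpolation=cv2.INTER_CUBIC))
X=cloud(cam("side"),d);np.savez("s8.npz",X=X,p=p)
E
```

```text
t 10.15 pos [ 0.4576 -0.2298  0.2501] d cm [-0.04  0.28 16.06] turn5 [-0.03  0.06 -0.05] F [-0.4 -0.2 -0.7] w 0.0871 q [-0.36 -0.01  0.77  1.8   0.    1.34  2.08]
```

View pics/w8.png

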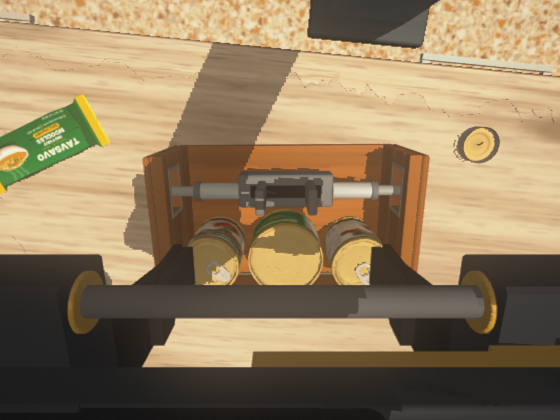

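View pics/s8.png

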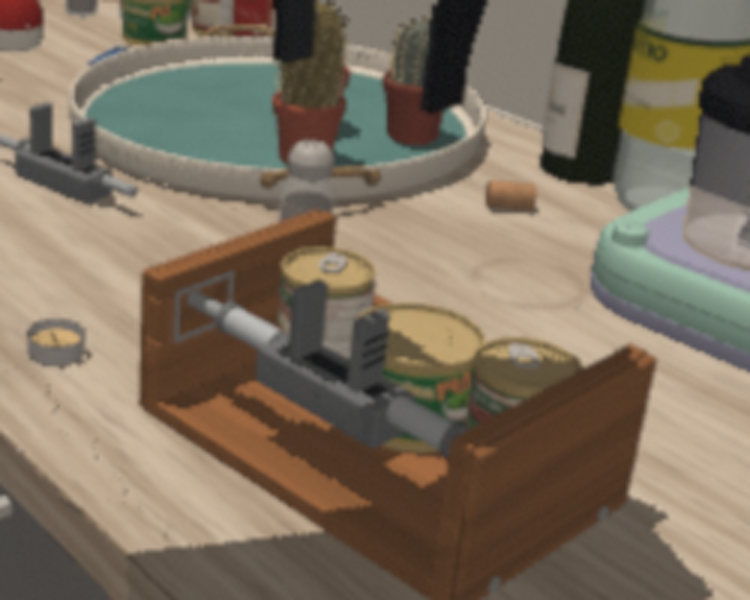

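The bar sits across the rack with its tabs up: pins at (172,190) and (402,190) in the wrist view. I'll check level, position, that the short bar hasn't moved, and that it's stable.

```bash
python3 - <<'E'
from h import *
f=np.load("w8.npz");C=cam("wrist",(f["pos"],f["q"]));X=cloud(C,f["d"])
th=np.radians(5.6);ax=np.array([np.cos(th),np.sin(th)]);ay=np.array([-ax[1],ax[0]]);o=np.array([.4966,-.2215])+.0027*ax-.0012*ay
L=np.dstack([(X[...,:2]-o)@ax,(X[...,:2]-o)@ay,X[...,2]]).reshape(-1,3)*1000
for lo,hi in((-105,-85),(-80,-55),(55,80),(85,105)):
    k=L[(L[:,1]>lo)&(L[:,1]<hi)&(L[:,0]>-60)&(L[:,0]<-25)&(L[:,2]>50)];print(lo,hi,len(k),"z98",np.percentile(k[:,2],95).round(1),"x",np.median(k[:,0]).round(1))
k=L[(abs(L[:,1])<45)&(L[:,0]>-75)&(L[:,0]<-15)&(L[:,2]>100)&(L[:,2]<120)]
for s in(1,-1):
    q=k[k[:,1]*s>0];print("tab",q.mean(0).round(1),q[:,2].max().round(1))
p,d=snapshot("top");p0=np.load("top0.npz")["p"];df=np.abs(p.astype(int)-p0).max(2)
print("short bar diff",df[172:200,145:225].max(),np.mean(df[172:200,145:225]))
g=np.load("side0.npz")["p"].astype(int);print("side diff short",np.abs(np.load("s8.npz")["p"].astype(int)-g)[158:190,228:280].mean())
cv2.imwrite("pics/t8.png",cv2.resize(p[155:255,310:450],None,fx=5.5,fy=5.5))
E
```

```text
-105 -85 221 z98 76.0 x -43.4
-80 -55 667 z98 275.4 x -47.4
55 80 452 z98 75.9 x -43.2
85 105 548 z98 94.9 x -43.0
tab [-43.4  20.4 111.7] 115.6
tab [-43.3 -22.8 111.7] 115.0
short bar diff 18 12.914285714285715
side diff short 10.711538461538462
```

View pics/t8.png

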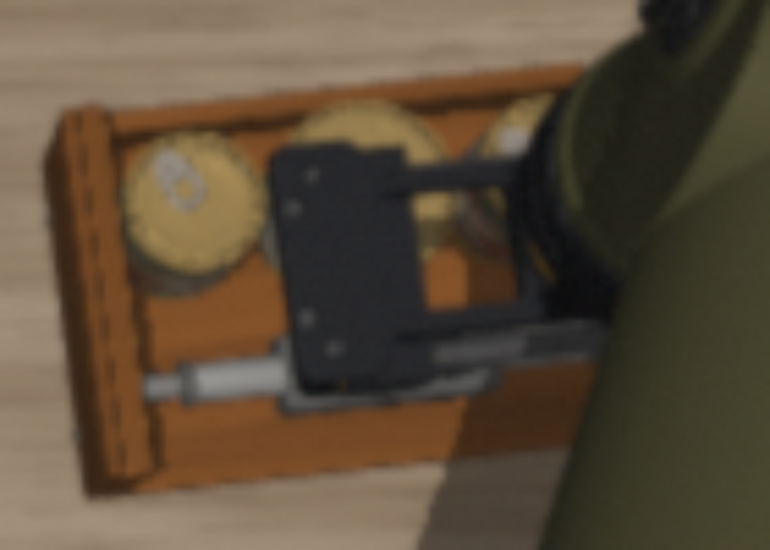

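The bar is level: both tab tops are at 111.7 mm, which puts its underside at about 46 mm, with x about -43 and yaw matching the rack. The short bar's image patch differs only by a near-uniform brightness change, so it hasn't moved. Handing in.

```bash
python3 -c "
from plant import *
s=observe();print(s['clock'],s['dq'].round(3),s['wrist_force']);print(sign_off())"
```

```text
10.3 [ 0.002  0.019 -0.003  0.025 -0.002  0.002  0.001] [ 0.28218112  0.61793483 -0.97983982]
the job is handed in; nothing more can be done
None
```

The long bar is fitted across the front of the tin rack, level, with its tabs up and both pins in the recesses; I handed the job in at 10.3 s. I took it by its tabs, squeezed the pins fully in, lowered it level between the end walls, let the pins spring out, and raised the open gripper straight up clear of it.

Last checks:
- **Level:** both tab tops are at 111.7 mm, so the underside is at about 46 mm, as specified.
- **Position:** the bar sits at rack x of about -43 mm, inside the allowed -56 to -28 mm. Both pins show in the recesses in the wrist view.
- **Forces:** the wrist force read 3 to 4 N at most at the end of each move; I didn't read it in between.
- **Short bar:** the before-and-after pictures show only an even brightness change there, so it does not appear to have moved.
- **Disagreements:** the top and wrist cameras differed by 1–2 mm on the wall midline, so I relied on the wrist view. One of the four height samples along the bar caught the gripper and another the rack wall, so I judged level by the tab tops and the two good samples (75.9 and 76.0 mm).

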